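# Load the battery box of the service cart

### The job

Raise the white box's hinged lid until its sprung hinges prop it open and let go of it, then lay the tall battery pack fully home in the sloping cradle inside and release it, gently, not dropped in. Lower the lid shut under control without letting it slam, and only then turn the black latch knob clockwise until it clicks past its detent into the locked position. Leave the flat pack, the metal box and the pipe coupling where they are.

Things in the scene. Friction and masses are not known exactly. Their poses are not given: they have to be found in the camera images.
- hatch_box: White fixed box: tub 190 (x) x 280 (y) x 110 mm high, walls and floor 5 mm, plus a solid deck as high, 190 x 75 mm, along its right (-y) side for the latch. Inside, along each side wall, a fixed module 60 mm high leaves 174 mm between. Origin: centre of the tub's underside; +x = hinge side, -x = front (handle), z up. Only place and yaw vary.
- cradle: Grey shallow pocket fixed in the box, sloping 30 degrees down to the front. Origin: centre of its inner floor, at (30, 0, 34) mm in the box's frame; z = the floor's normal (leans 30 degrees from vertical to the front), x up the slope to the hinge side, y = the box's y. Inner floor 94 (x) x 54 (y) mm, walls 12 mm high, 5 thick.
- lid (a joint): Angle of the white lid (190 x 280 x 8 mm, 0.4 kg), rad: 0 shut, 1.05 fully open (stop). Sprung over-centre hinge along the far top edge (spring on the left side): below about 0.75 it is pulled shut, above that it swings to the stop and stays up. About 4 N up at the handle opens it, less pulls it back.
- lid_hinge (a point): Point on the hinge axis (along the box's y), in the middle, at (95, 0, 110.5) mm in the box's frame.
- lid_handle (a point): Middle of the lid's handle: round steel bar 12 mm thick, 110 mm long along the box's y, its centre 45 mm out from the lid's front edge, 235 mm from the hinge axis and 4 mm above the lid's underside plane. Shut: at (-140, 0, 114.5) mm in the box's frame, free under and behind. Open: the lid's highest part.
- latch (a joint): Angle of the latch knob, rad: 0 unlatched, grows clockwise seen from above; range 0 to 1.4 (stop). A spring detent: below 0.7 it returns to 0, past 0.7 it snaps on to 1.4 (latched). Peak torque about 0.17 N m.
- latch_grip (a point): Grip point of the black latch knob, on its vertical axis at (-40, -178, 147) mm in the box's frame, 37 mm above the deck. A disc (radius 22 mm) with an upright bar grip 42 mm long, 14 mm thick, 14 to 44 mm above the deck; at 0 the bar runs along the box's x.
- pack: The tall battery pack to load: black block with a grey band, 84 (x) x 44 (y) x 56 mm high (z), 0.3 to 0.6 kg, loose, standing on its underside among the other loose things. Origin: centre of its underside. Either way round fits the cradle, its 84 mm along the slope; its underside goes on the cradle's floor.
- flat_pack: Bystander: flat black pack with a grey band, 80 x 64 x 28 mm high, loose. Origin: centre of its underside.
- metal_box: Bystander: bare metal box, 70 x 45 x 40 mm high, loose. Origin: centre of its underside.
- coupling: Bystander: white pipe coupling, a ring 60 mm across and 50 mm high, upright, loose. Origin: centre of its underside.
- pipe_stand: Fixed obstacle: upright white pipe 33 mm across (collar and cap 44, foot 80), 240 mm high, with a level arm (32 mm across at its cap) at 150 mm height that reaches 120 mm from the post's axis along the body's -x, towards the robot. Origin: centre of the foot's underside.
There are look-alikes about, which are no part of the job. Leave any blue, orange or yellow look-alike of the pack alone.

How it is judged:
By the outcome, as a careful person would: the job done as asked, in the order asked, and still so for the second after the job is handed in, with the robot touching nothing.
It also fails if it takes over 72 s, if anything falls off the work surface, if the arm or the gripper's body presses on something with over 40 N, if the wrist force passes 120 N, or if a joint passes its speed limit or range.

### The arm

A 6-joint arm with a two-finger parallel gripper is mounted at the origin on the work surface. World frame = base frame: x ahead of the robot, y to its left, z up, the work surface at z = 0. Lengths are in m, angles in degrees, forces in N, time in s.
With the tool pointing down it reaches from about 0.35 to 0.775 m from the base axis. Payload 7.3 kg.
Tool frame: the origin (TCP) lies at the very end of the fingers, on their centre line; the grasp point (between the pads) lies 19 mm behind it (bot.hold_point_z is the distance from the TCP to the grasp point, in m); z points along the fingers, y is the line along which they close (so a half turn about z gives the same grasp; the last joint's range is limited). The gripper opens to 92 mm and grips with 3 to 60 N. Pads are 19 mm wide; open, the fingers measure 130 mm over their backs; the gripper's body (75 mm by 190 mm) begins 47 mm behind the grasp point.
Start: joints at [-8.365, 19.595, 87.324, -0, 73.075, -8.365], TCP at [0.525, 0, 0.227] pointing down, gripper open.
Joint ranges: [-145.02, 145.02], [-44.19, 115.74], [2.07, 154.8], [-57.11, 237.11], [16.16, 152.29], [-177.93, 177.93]. Speed limits (degrees/s): [147.25, 147.25, 180, 180, 180, 180].

### API

Orientations are given as a 3x3 rotation matrix whose columns are the frame's x, y, z axes.
In Python, from station import bot gives the robot as it stands. The module is installed in compiled form; this text tells all that it offers.
- The arm moves only by the shell command python3 -m jog 'ROWS' [FORCE]. ROWS is text: rows parted by semicolons, each of 7 numbers parted by spaces: the closure, from -1 (fully open) to 1 (shut), then the shift along the tool's x, y, z in mm, then the turn, a rotation vector about the tool's x, y, z in rad. In form: hand x y z ax ay az; .... A call has 1 to 12 rows; each row is the pose to reach, as a shift and turn from the pose commanded when the call began, along the tool's axes at that moment; what a row does not reach only later rows make up. A row lasts 1/8 s, in which the tool goes at most 62.5 mm and 10.7 degrees, less where a joint would pass 70% of its speed; a pose out of reach is approached as far as the arm can. A call with a gripper value outside its range is refused whole. The fingers move at their own pace and stop on an object; FORCE is the grip in N (left out, the last holds). Time passes only in rows, so rows that repeat a pose let the fingers close. It gives the time, the measured TCP pose, the force, the opening and the grip force at its end, in the units of the state.
- bot.read_state(): the state, without advancing time (a new reading comes with each control period).
- bot.get_image(name): name is "scene" or "side" or "wrist"; returns a dict with "img" (480x640x3 uint8, blue, green, red), "fx", "fy", "cx", "cy" (pixels), "T" (4x4, takes a point from camera to world coordinates). Camera axes: x right, y up, looking along -z (the intrinsics and any distortion apply to the point x, -y, -z); pixel columns grow to the right and rows downward; lengths in m; the calibration is good to about 2 mm. A picture is of the moment at which its call begins. There is no depth.
- bot.hand_in(): hands the job in; it is judged then, once.
The state is a dict: "time_s": time; "q": joint angles; "joint_velocities": joint speeds; "effort": joint torques, N m; "ee_pos": TCP position; "tcp_rot": TCP orientation; "contact_force": force on the tool from outside, world axes, zero at the start; "moment": the same for the moment, N m; "opening": opening from 0.0 (shut) to 1.0 (fully open); "grasp_force": force on a finger pad.
Only numpy, scipy, OpenCV 4.12 (cv2) and the standard library are available. Lean on these libraries where they do the work, as an engineer would, in place of code of your own. Each camera call takes 0.05 s, during which the arm holds its last target. There are 200 camera calls.

## Working session

There is one attempt and no reset: what is moved stays moved. The work goes in short steps, Python scripts to look and compute and a shell command to move; the robot and the scene stay as the last step left them, time stands still between calls to the robot, and variables do not carry over. Pictures are saved under pics/ and viewed, at most 14 in all, crops included, and the job is handed in when it is done.

```bash
mkdir -p pics
python3 - <<'E'
from station import bot
import cv2,numpy as np
for n in ("scene","side"):
    d=bot.get_image(n); cv2.imwrite(f"pics/{n}0.png",d["img"])
    print(n,d["fx"],d["fy"],d["cx"],d["cy"],[k for k in d if k!="img"]); print(np.round(d["T"],4).tolist())
s=bot.read_state();print(s["time_s"],s["ee_pos"],np.round(s["tcp_rot"],3).tolist(),s["opening"],bot.hold_point_z)
E
```

```text
scene 614.230970179757 614.230970179757 320.11066486889393 228.53185311386582 ['fx', 'fy', 'cx', 'cy', 'T']
[[-0.2106, -0.8277, 0.5201, 1.1463], [0.9776, -0.1768, 0.1144, 0.1875], [-0.0027, 0.5326, 0.8464, 1.09], [0.0, 0.0, 0.0, 1.0]]
side 617.6139485653695 617.6139485653695 313.58024733384445 238.697072561456 ['fx', 'fy', 'cx', 'cy', 'T']
[[-0.9932, 0.0541, -0.1034, 0.3975], [-0.1165, -0.5114, 0.8514, 1.2509], [-0.0068, 0.8576, 0.5143, 0.8461], [0.0, 0.0, 0.0, 1.0]]
0.1 [5.24643584e-01 6.25335582e-05 2.26108741e-01] [[0.0, 1.0, -0.001], [1.0, -0.0, 0.0], [0.0, -0.001, -1.0]] 0.9974885303502767 0.0188
```

View pics/scene0.png

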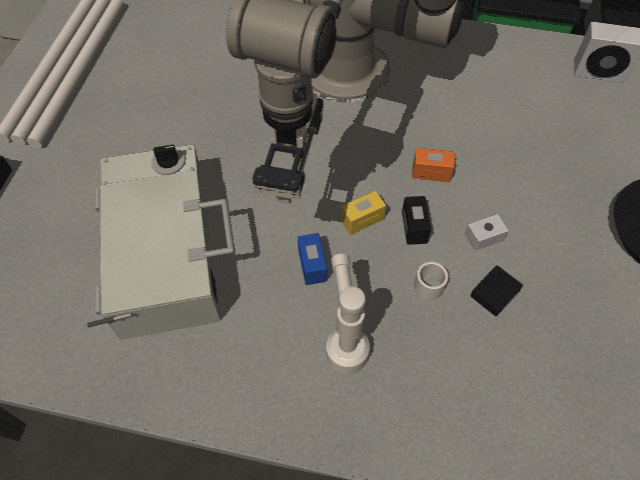

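View pics/side0.png

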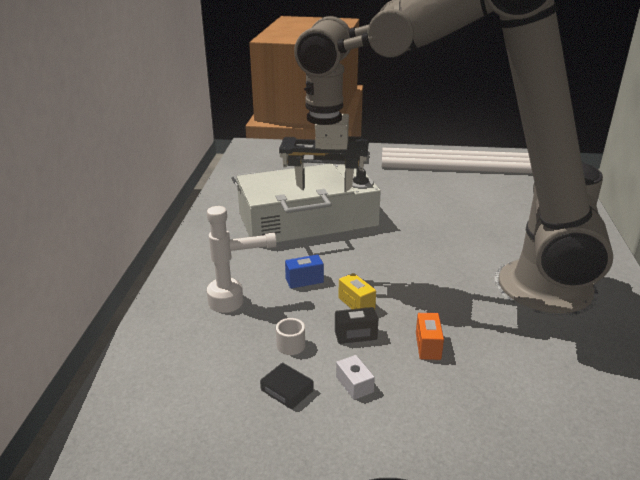

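The scene picture shows the box on the left with its handle at (230,228) and its knob at (166,157). The tall black pack is at (416,220), next to the yellow decoy at (364,212). The coupling is at (431,280), the metal box at (487,232) and the flat pack at (497,290). The pipe stand's foot is at (348,352), with its arm ending near (341,262).

```bash
cat > h.py <<'E'
import numpy as np, cv2
from scipy.optimize import least_squares
C={"scene":((614.231,320.111,228.532),[[-0.2106,-0.8277,0.5201,1.1463],[0.9776,-0.1768,0.1144,0.1875],[-0.0027,0.5326,0.8464,1.09],[0,0,0,1]]),
"side":((617.614,313.580,238.697),[[-0.9932,0.0541,-0.1034,0.3975],[-0.1165,-0.5114,0.8514,1.2509],[-0.0068,0.8576,0.5143,0.8461],[0,0,0,1]])}
def proj(n,P):
    (f,cx,cy),T=C[n]; p=(np.linalg.inv(np.array(T))@np.append(P,1))[:3]
    return np.array([cx+f*p[0]/-p[2],cy-f*p[1]/-p[2]])
def ray(n,uv,z):
    (f,cx,cy),T=C[n];T=np.array(T); d=T[:3,:3]@np.array([(uv[0]-cx)/f,-(uv[1]-cy)/f,-1]); o=T[:3,3]
    return o+d*(z-o[2])/d[2]
def Rz(a): c,s=np.cos(a),np.sin(a); return np.array([[c,-s,0],[s,c,0],[0,0,1.]])
def fit(obs,x0):  # obs: (cam,local xyz in m,uv); x=(x,y,yaw)
    r=lambda x: np.concatenate([proj(n,Rz(x[2])@np.array(P)+[x[0],x[1],0])-uv for n,P,uv in obs])
    s=least_squares(r,x0,loss="soft_l1"); return s.x,np.round(s.fun,1)
E
python3 - <<'E'
import cv2,numpy as np
from h import *
a=cv2.imread("pics/scene0.png");b=cv2.imread("pics/side0.png")
def crop(i,x,y,w,h,W,H): return cv2.resize(i[y:y+h,x:x+w],(W,H),interpolation=cv2.INTER_CUBIC)
m=np.zeros((600,800,3),np.uint8)
m[:,:420]=crop(a,90,140,168,240,420,600)        # 2.5x
m[:300,420:]=crop(a,330,180,126.0.__int__()+1,100,380,300) # ~3x
m[300:,420:]=crop(b,228,150,158,125,380,300) #2.4x
cv2.imwrite("pics/m1.png",m)
g=cv2.resize(b[290:350,325:390],None,fx=8,fy=8)
for n,uv,z in (("scene",(230,228),.1145),("scene",(166,150),.154),("scene",(417,207),.056),("scene",(348,352),.02),("scene",(352,298),.24),("scene",(341,262),.15),("side",(356,317),.056)): print(n,uv,ray(n,uv,z).round(3))
E
```

```text
scene (230, 228) [ 0.581 -0.11   0.115]
scene (166, 150) [ 0.456 -0.273  0.154]
scene (417, 207) [0.419 0.229 0.056]
scene (348, 352) [0.739 0.149 0.02 ]
scene (352, 298) [0.736 0.147 0.24 ]
scene (341, 262) [0.629 0.111 0.15 ]
side (356, 317) [0.433 0.244 0.056]
```

View pics/m1.png

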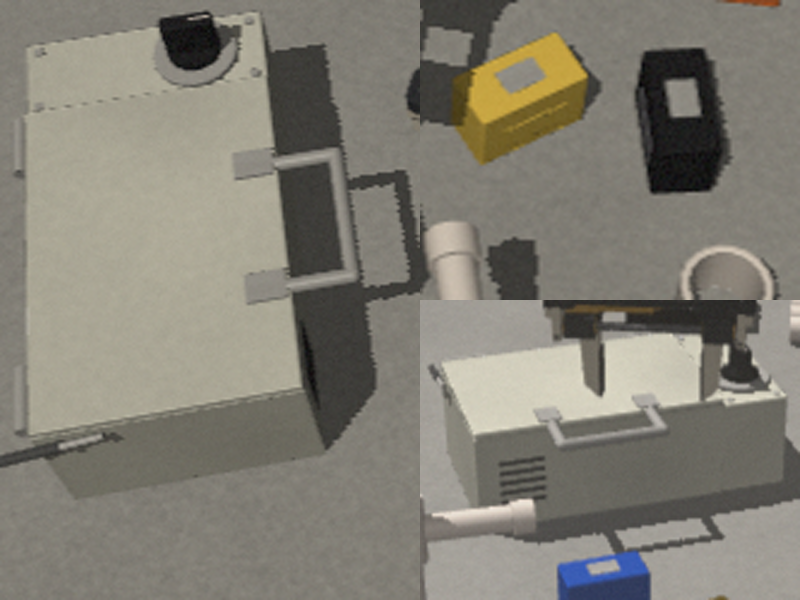

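Run:
```python
from h import *
S,D="scene","side"
o=[(S,(-.095,-.215,.11),(194.8,144.8)),(S,(.095,-.215,.11),(100.4,158.8)),(S,(-.095,.14,.1185),(210.8,295.2)),(S,(.095,.14,.1185),(102,313.6)),(S,(-.095,-.14,.1185),(197.2,172)),(S,(-.095,.14,0),(220.4,319.2)),(S,(.095,.14,0),(121.2,338.8)),(S,(-.14,-.055,.1145),(224.8,202)),(S,(-.14,.055,.1145),(230,250)),
(D,(-.095,.14,.1185),(250.9,205)),(D,(-.095,-.215,0),(378.9,225.8)),(D,(-.095,.14,0),(264.6,247.1)),(D,(-.14,.055,.1145),(287,208.3)),(D,(-.14,-.055,.1145),(327.8,202.9))]
x,r=fit(o,(.58,-.25,-1.57)); print(x,np.degrees(x[2])); print(r.reshape(-1,2).tolist())
T=lambda p:(Rz(x[2])@np.array(p)+[x[0],x[1],0]).round(4)
print("handle",T((-.14,0,.1145)),"hinge",T((.095,0,.1105)),"latch",T((-.04,-.178,.147)),"cradle",T((.03,0,.034)))
print("knob proj",proj(S,T((-.04,-.178,.154))))
p=[(S,(-.042,-.022,.056),(404.5,196.7)),(S,(-.042,.022,.056),(424.9,196)),(S,(.042,.022,.056),(429.6,231)),(S,(.042,-.022,.056),(407.5,232.3)),(S,(.042,-.022,0),(407.5,244)),(S,(.042,.022,0),(427.9,242.7))]
y,r=fit(p,(.42,.23,0));print("pack",y,np.degrees(y[2]),r.tolist())
for q in ((-.042,-.022,.056),(-.042,.022,.056),(.042,.022,.056),(.042,.022,0),(-.042,.022,0)): print(proj(D,Rz(y[2])@np.array(q)+[y[0],y[1],0]).round(1))
```

```text
[ 0.63158133 -0.24412798 -1.16266439] -66.61576262407064
[[-0.4, -0.9], [0.5, -0.6], [0.6, -0.8], [-1.0, 0.4], [-0.2, -2.3], [0.4, 2.5], [-1.0, 1.3], [-0.1, -0.3], [1.4, 0.0], [-0.8, -0.1], [0.1, -0.9], [-11.8, -2.2], [0.3, 1.3], [1.3, 0.6]]
handle [ 0.576  -0.1156  0.1145] hinge [ 0.6693 -0.3313  0.1105] latch [ 0.4523 -0.2781  0.147 ] cradle [ 0.6435 -0.2717  0.034 ]
knob proj [164.09257572 147.92170337]
pack [0.43399236 0.23185537 0.25504348] 14.612914833810716 [-0.5, -0.2, 0.4, -0.3, 1.4, -0.7, 1.4, -1.1, -1.9, 1.5, -1.0, 2.0]
[373.6 305.1]
[378.3 318.1]
[337.9 321.8]
[337.5 343.1]
[377.1 339.2]
```

```bash
cat >> h.py <<'E'
B=np.array([0.63158,-0.24413]); YB=-1.16266
def W(p): return Rz(YB)@np.array(p,float)+[B[0],B[1],0]   # box frame (m) -> world
def tilt(yb_sign,t):  # tool rot: y along +-box y, z = down, leaned to the hinge side by t
    z=np.array([np.sin(t),0,-np.cos(t)]); y=np.array([0,yb_sign,0.]); return Rz(YB)@np.column_stack([np.cross(y,z),y,z])
def down(a):  # tool pointing down with its y at world angle a (deg)
    y=np.array([np.cos(np.radians(a)),np.sin(np.radians(a)),0]); z=np.array([0,0,-1.]); return np.column_stack([np.cross(y,z),y,z])
def row(p,R,p0=None,R0=None):
    from scipy.spatial.transform import Rotation as Q
    from station import bot
    s=bot.read_state(); p0=np.array(s["ee_pos"]) if p0 is None else p0; R0=np.array(s["tcp_rot"]) if R0 is None else R0
    return (R0.T@(np.array(p)-p0)*1000).round(1).tolist(), Q.from_matrix(R0.T@R).as_rotvec().round(3).tolist()
E
python3 -m jog '0.3 -20 10 0 0 0 0.18; 0.3 -50 22 0 0 0 0.36; 0.3 -80 36 0 0 0 0.54; 0.3 -105 46 0 0 0 0.72; 0.3 -115.6 51.4 0 0 0 0.9; 0.3 -115.6 51.4 10 0 0 1.08; 0.3 -115.6 51.4 20 0 0 1.163; 0.3 -115.6 51.4 20 0 0 1.163; 0.3 -115.6 51.4 20 0 0 1.163'
python3 - <<'E'
from h import *
from station import bot
d=bot.get_image("wrist");cv2.imwrite("pics/w1.png",d["img"]);s=bot.read_state()
print(d["fx"],d["cx"],d["cy"],np.round(d["T"],4).tolist(),np.round(s["q"],1),s["opening"])
C["w"]=((d["fx"],d["cx"],d["cy"]),d["T"])
for y in(-.055,0,.055): print(proj("w",W((-.14,y,.1145))).round(1))
for y in(-.055,.055): print(proj("w",W((-.095,y,.1185))).round(1))
print(proj("w",W((-.04,-.178,.154))))
E
```

```text
time_s: 1.23
ee_pos: [0.5765, -0.1155, 0.2069]
tcp_rot: [[0.917, 0.398, 0.0], [0.398, -0.917, 0.0], [0.0, 0.0, -1.0]]
contact_force: [0.2, -0.6, 0.5]
opening: 0.35
grasp_force: 0.0
395.1021106801496 312.75432693487903 242.06362404980376 [[0.398, 0.88, 0.2591, 0.6476], [-0.9174, 0.3814, 0.1139, -0.085], [0.0014, -0.283, 0.9591, 0.3657], [0.0, 0.0, 0.0, 1.0]] [-18.8  27.1  78.8  -0.   74.1  47.7] 0.3520166086246457
[311.7 321.9]
[311.7 247.4]
[311.7 163.5]
[376.4 324.7]
[384.7 164.2]
[454.85757555 507.96472859]
```

View pics/w1.png

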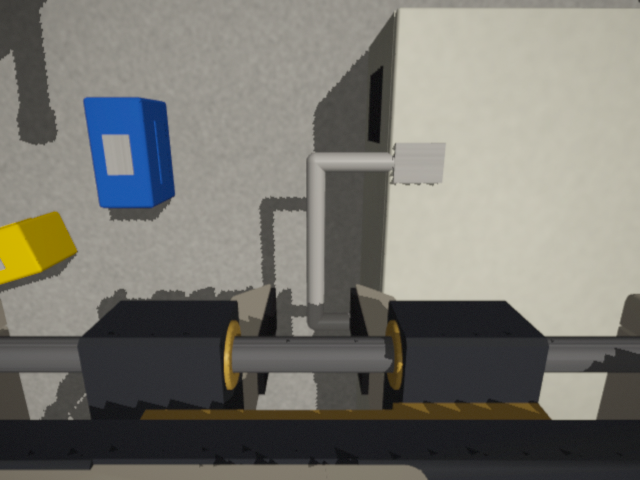

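The wrist view shows the bar at column 317 where I predicted 312, and the lid's edge at 388 where I predicted 380. So the box sits about 3 mm further to its hinge side. I'll correct for that, descend and grip the bar.

```bash
sed -i 's/^B=.*; YB/B=np.array([0.63277,-0.24688]); YB/' h.py
python3 -m jog '0.3 0 3 30 0 0 0; 0.3 0 3 60 0 0 0; 0.3 0 3 85 0 0 0; 0.3 0 3 103 0 0 0; 0.3 0 3 111 0 0 0; 0.3 0 3 111 0 0 0; 0.9 0 3 111 0 0 0; 1 0 3 111 0 0 0; 1 0 3 111 0 0 0; 1 0 3 111 0 0 0;1 0 3 111 0 0 0;1 0 3 111 0 0 0' 15
python3 - <<'E'
from h import *
from station import bot
s=bot.read_state(); p0=np.array(s["ee_pos"]);R0=np.array(s["tcp_rot"])
print(s["moment"],s["grasp_force"])
c=W((.095,0,.1105))
off=p0-W((-.14,0,.1145))
for th in np.arange(0.1,1.06,.1).tolist()+[1.05]:
    f=lambda t:np.array([.095-.235*np.cos(t)-.004*np.sin(t),0,.1105+.235*np.sin(t)+.004*np.cos(t)])
    print(round(th,2),(R0.T@(W(f(th))-W(f(0)))*1000).round(1))
E
```

```text
time_s: 2.78
ee_pos: [0.5774, -0.117, 0.0964]
tcp_rot: [[0.918, 0.397, -0.0], [0.397, -0.918, 0.002], [0.001, -0.002, -1.0]]
contact_force: [-1.2, 5.5, 3.3]
opening: 0.125
grasp_force: 15.0
[0.87314303 0.43023759 0.02717531] 15.00050202012062
0.1 [  0.    0.7 -23.4]
0.2 [  0.    3.8 -46.6]
0.3 [  0.    9.2 -69.3]
0.4 [  0.1  16.8 -91.2]
0.5 [ 1.000e-01  2.660e+01 -1.122e+02]
0.6 [ 1.000e-01  3.850e+01 -1.321e+02]
0.7 [ 1.000e-01  5.240e+01 -1.505e+02]
0.8 [ 1.000e-01  6.810e+01 -1.675e+02]
0.9 [ 1.000e-01  8.550e+01 -1.827e+02]
1.0 [ 1.000e-01  1.043e+02 -1.961e+02]
1.05 [ 1.000e-01  1.142e+02 -2.020e+02]
```

```bash
sed -i 's/^B=.*; YB/B=np.array([0.63217,-0.24550]); YB/' h.py
python3 -m jog '1 0 -1 -12 0 0 0; 1 0 -0.5 -23.4 0 0 0; 1 0 0.8 -35 0 0 0; 1 0 2.8 -46.6 0 0 0; 1 0 5 -58 0 0 0; 1 0 8.2 -69.3 0 0 0; 1 0 12 -80.5 0 0 0; 1 0 15.8 -91.2 0 0 0; 1 0 20.5 -102 0 0 0; 1 0 25.6 -112.2 0 0 0; 1 0 31.5 -122.5 0 0 0; 1 0 37.5 -132.1 0 0 0'
```

```text
time_s: 4.28
ee_pos: [0.5946, -0.1574, 0.2277]
tcp_rot: [[0.919, 0.395, 0.005], [0.395, -0.919, -0.007], [0.002, 0.008, -1.0]]
contact_force: [15.8, -17.8, -18.0]
opening: 0.125
grasp_force: 15.0
```

```bash
python3 -m jog '1 0 3 0 0 0 0; 1 0 6 0 0 0 0; 1 0 6 0 0 0 0'
```

```text
time_s: 4.65
ee_pos: [0.5949, -0.1581, 0.2285]
tcp_rot: [[0.918, 0.397, 0.001], [0.397, -0.918, 0.0], [0.001, 0.0, -1.0]]
contact_force: [2.5, 0.7, -1.4]
opening: 0.123
grasp_force: 15.0
```

```bash
python3 -m jog '1 0 7 -9.5 0 0 0; 1 0 14.5 -18.4 0 0 0; 1 0 22 -27 0 0 0; 1 0 30 -35.4 0 0 0; 1 0 38.5 -43 0 0 0; 1 0 47 -50.6 0 0 0;  1 0 47 -50.6 0 0 0'
```

```text
time_s: 5.52
ee_pos: [0.6139, -0.2023, 0.2791]
tcp_rot: [[0.918, 0.396, 0.001], [0.396, -0.918, -0.001], [0.001, 0.001, -1.0]]
contact_force: [2.4, 1.5, 1.8]
opening: 0.123
grasp_force: 15.0
```

```bash
python3 -m jog '1 0 7 -5.5 0 0 0; 1 0 13.5 -10 0 0 0; 1 0 20 -14.5 0 0 0; 1 0 20 -14.5 0 0 0'
```

```text
time_s: 6.02
ee_pos: [0.6217, -0.2206, 0.2931]
tcp_rot: [[0.918, 0.396, 0.001], [0.396, -0.918, -0.001], [0.0, 0.001, -1.0]]
contact_force: [2.9, -0.8, -1.6]
opening: 0.122
grasp_force: 15.0
```

```bash
python3 -m jog '0.6 0 0 0 0 0 0; 0.3 0 0 0 0 0 0; 0.3 0 0 0 0 0 0; 0.3 0 0 -15 0 0 0; 0.3 0 0 -35 0 0 0; 0.3 0 -15 -55 0 0 0; 0.3 0 -40 -65 0 0 0; 0.3 0 -80 -70 0 0 0;0.3 0 -110 -70 0 0 0'
python3 - <<'E'
from h import *
from station import bot
print(ray("scene",(384,205),.056).round(3),ray("scene",(385,200),.056).round(3))
d=bot.get_image("side");cv2.imwrite("pics/s2.png",d["img"])
for z in (.30,.2): print(row((.434,.232,z),down(-75.4)))
for u in (.9,1.05): 
  t=u; print(proj("side",W((.095-.235*np.cos(t),0.055,.1105+.235*np.sin(t)))))
E
```

```text
time_s: 7.15
ee_pos: [0.5769, -0.1165, 0.365]
tcp_rot: [[0.918, 0.398, 0.002], [0.398, -0.918, -0.0], [0.002, 0.001, -1.0]]
contact_force: [-0.8, 0.4, -0.3]
opening: 0.347
grasp_force: 0.0
[0.428 0.163 0.056] [0.416 0.163 0.056]
([7.9, -373.3, 65.8], [-0.001, -0.002, 0.156])
([7.6, -373.2, 165.8], [-0.001, -0.002, 0.156])
[275.95885921 128.81301322]
[272.88480585 117.26394513]
```

View pics/s2.png

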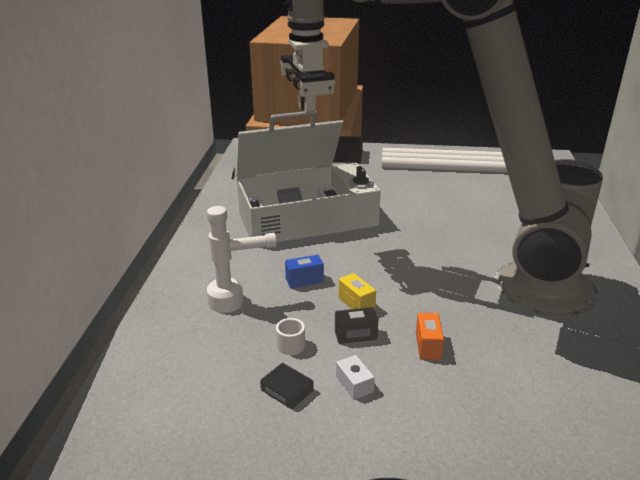

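The lid stands open and free, with the handle at (293,116). The pack at (356,325) hasn't moved. Next I'll move above it.

```bash
python3 -m jog '-0.42 0 -20 0 0 0 0; -0.42 1 -55 5 0 0 0.03; -0.42 2 -95 15 0 0 0.06; -0.42 3 -140 30 0 0 0.08; -0.42 4 -185 45 0 0 0.1; -0.42 5 -230 60 0 0 0.12; -0.42 6 -275 80 0 0 0.14; -0.42 7 -315 100 0 0 0.156; -0.42 7.5 -345 120 0 0 0.156; -0.42 7.7 -365 140 0 0 0.156; -0.42 7.7 -373 155 0 0 0.156; -0.42 7.7 -373 165 0 0 0.156'
python3 - <<'E'
from h import *
from station import bot
d=bot.get_image("wrist");cv2.imwrite("pics/w2.png",d["img"]);s=bot.read_state()
print(np.round(s["q"],1),s["ee_pos"],repr(d["fx"]),d["cx"],d["cy"],np.round(d["T"],4).tolist())
E
```

```text
time_s: 8.7
ee_pos: [0.4362, 0.2273, 0.1976]
tcp_rot: [[0.968, 0.25, -0.0], [0.25, -0.968, -0.0], [-0.0, -0.0, -1.0]]
contact_force: [1.2, -0.2, 0.2]
opening: 0.707
grasp_force: 0.0
[18.5 17.8 95.1 -0.  67.3 94.1] [0.43602796 0.22664422 0.19651475] 395.1021106801496 312.75432693487903 242.06362404980376 [[0.25, 0.9286, 0.2741, 0.5113], [-0.9682, 0.2394, 0.0721, 0.2466], [0.0013, -0.2834, 0.959, 0.3563], [0.0, 0.0, 0.0, 1.0]]
```

View pics/w2.png

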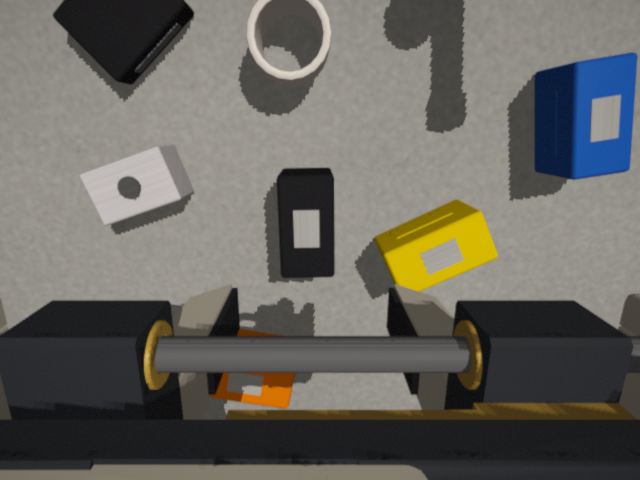

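The wrist view shows the pack's top face between (280,177), (332,177), (334,276) and (281,277). Yellow is at column 378 and beyond, and there is room for the fingers.

Run:
```python
from h import *
from station import bot
C["w"]=((395.102,312.754,242.064),[[0.25,0.9286,0.2741,0.5113],[-0.9682,0.2394,0.0721,0.2466],[0.0013,-0.2834,0.959,0.3563],[0,0,0,1]])
P=np.array([ray("w",u,.056) for u in((280,177),(332,177),(334,276),(281,277))]);print(P.round(4).tolist())
c=P.mean(0);a=(P[0]+P[1]-P[2]-P[3])/2;b=(P[0]+P[3]-P[1]-P[2])/2
ya=np.degrees(np.arctan2(a[1],a[0]));print(c,np.linalg.norm(a),np.linalg.norm(b),ya)
print(row((c[0],c[1],.022),down(ya-90)))
```

```text
[[0.4689, 0.2608, 0.056], [0.4787, 0.2228, 0.056], [0.4019, 0.2001, 0.056], [0.3903, 0.2416, 0.056]]
[0.43497864 0.23132364 0.056     ] 0.08048772207870056 0.04120830891501738 15.064439237271692
([0.5, -4.8, 174.5], [0.0, 0.002, -0.011])
```

```bash
python3 -m jog '-0.42 0.5 -3 35 0 0 0; -0.42 0.5 -4.8 75 0 0 -0.011; -0.42 0.5 -4.8 115 0 0 -0.011; -0.42 0.5 -4.8 145 0 0 -0.011; -0.42 0.5 -4.8 165 0 0 -0.011; -0.42 0.5 -4.8 174 0 0 -0.011; -0.2 0.5 -4.8 174 0 0 -0.011; 0.4 0.5 -4.8 174 0 0 -0.011; 0.4 0.5 -4.8 174 0 0 -0.011; 0.4 0.5 -4.8 174 0 0 -0.011; 0.4 0.5 -4.8 174 0 0 -0.011' 30
python3 - <<'E'
from station import bot
s=bot.read_state();print(s["ee_pos"],s["opening"]*92,s["grasp_force"],s["q"])
E
```

```text
time_s: 10.12
ee_pos: [0.437, 0.2319, 0.0249]
tcp_rot: [[0.966, 0.26, 0.002], [0.26, -0.966, 0.001], [0.002, -0.0, -1.0]]
contact_force: [-0.4, 1.4, 6.4]
opening: 0.478
grasp_force: 30.0
[0.4370256  0.23187144 0.02490442] 43.93718227184329 29.993305206298828 [1.90613639e+01 3.16211975e+01 1.05795354e+02 8.99036711e-03
 4.24460136e+01 9.39997712e+01]
```

Run:
```python
from h import *
from scipy.spatial.transform import Rotation as Q
for sg in(1,-1):
  for phi in(95,110,125):
    for q1 in (-12,-20):
      M=(Q.from_euler("z",-sg*0,degrees=True)*Q.from_euler("y",-phi,degrees=True)*Q.from_euler("z",-q1,degrees=True)).as_matrix()@tilt(sg,np.radians(30))
      e=Q.from_matrix(M).as_euler("ZYZ",degrees=True); print(sg,phi,q1,e[0].round(),e[1].round(),(e[2]-90).round())
# targets: offsets along cradle normal, tool at 25mm above floor
n=np.array([-.5,0,np.sqrt(.75)])
for sg in(-1,):
  for s in(.32,.26,.12,.05,.028): print(s,W(np.array([.03,0,.034])+n*s).round(4),row(W(np.array([.03,0,.034])+n*s),tilt(sg,np.radians(30))))
```

```text
1 95 -12 -26.0 69.0 -29.0
1 95 -20 -24.0 65.0 -37.0
1 110 -12 -30.0 55.0 -21.0
1 110 -20 -28.0 52.0 -30.0
1 125 -12 -37.0 43.0 -11.0
1 125 -20 -35.0 39.0 -19.0
-1 95 -12 -26.0 69.0 -209.0
-1 95 -20 -24.0 65.0 -217.0
-1 110 -12 -30.0 55.0 -201.0
-1 110 -20 -28.0 52.0 -210.0
-1 125 -12 -37.0 43.0 -191.0
-1 125 -20 -35.0 39.0 -199.0
0.32 [ 0.5806 -0.1262  0.3111] ([46.3, 383.0, -286.2], [-0.374, 0.429, 1.39])
0.26 [ 0.5925 -0.1537  0.2592] ([50.5, 412.7, -234.3], [-0.374, 0.429, 1.39])
0.12 [ 0.6203 -0.218   0.1379] ([60.4, 482.0, -113.0], [-0.374, 0.429, 1.39])
0.05 [ 0.6342 -0.2501  0.0773] ([65.3, 516.6, -52.4], [-0.374, 0.429, 1.39])
0.028 [ 0.6385 -0.2602  0.0582] ([66.8, 527.5, -33.3], [-0.374, 0.429, 1.39])
```

```bash
python3 -m jog '0.4 0 0 -15 0 0 0; 0.4 0 0 -45 0 0 0; 0.4 0 0 -90 0 0 0; 0.4 0 20 -140 0 0 0.05; 0.4 0 50 -190 -0.02 0.02 0.12; 0.4 5 90 -235 -0.06 0.07 0.25; 0.4 12 130 -265 -0.1 0.12 0.4; 0.4 18 170 -286 -0.14 0.16 0.55; 0.4 24 210 -286 -0.18 0.21 0.7; 0.4 30 250 -286 -0.23 0.27 0.87; 0.4 35 290 -286 -0.28 0.32 1.04; 0.4 40 330 -286 -0.33 0.38 1.22' 30
python3 - <<'E'
from h import *
from station import bot
n=np.array([-.5,0,np.sqrt(.75)])
print(row(W(np.array([.03,0,.034])+n*.32),tilt(-1,np.radians(30))),bot.read_state()["q"])
E
```

```text
time_s: 11.62
ee_pos: [0.5597, -0.078, 0.3098]
tcp_rot: [[0.506, -0.835, 0.215], [-0.736, -0.548, -0.398], [0.45, 0.044, -0.892]]
contact_force: [0.6, 0.4, -4.3]
opening: 0.478
grasp_force: 30.0
([46.7, 9.0, 22.5], [-0.044, 0.052, 0.172]) [ -3.2337742   14.27074391  87.04282908 -24.97696261  65.98136875
 150.64183189]
```

```bash
python3 -m jog '0.4 23 5 11 -0.022 0.026 0.086; 0.4 40 8 20 -0.044 0.052 0.16; 0.4 40 8 20 -0.044 0.052 0.16; 0.4 40 8 20 -0.044 0.052 0.16'
python3 - <<'E'
from h import *
from station import bot
n=np.array([-.5,0,np.sqrt(.75)])
for s in (.32,.14,.05,.025):print(row(W(np.array([.03,0,.034])+n*s),tilt(-1,np.radians(30))))
print(bot.read_state()["q"])
for c in("scene",):
  d=bot.get_image(c);cv2.imwrite("pics/c3.png",d["img"])
  I=d["img"][120:360,60:380]; cv2.imwrite("pics/c3.png",cv2.resize(I,(800,600)))
E
```

```text
time_s: 12.12
ee_pos: [0.5779, -0.118, 0.3101]
tcp_rot: [[0.362, -0.911, 0.2], [-0.788, -0.413, -0.457], [0.498, 0.008, -0.867]]
contact_force: [-0.6, -0.1, -5.1]
opening: 0.477
grasp_force: 30.0
([7.9, 1.0, 3.4], [-0.002, 0.002, 0.019])
([8.2, 1.4, 183.4], [-0.002, 0.002, 0.019])
([8.4, 1.6, 273.4], [-0.002, 0.002, 0.019])
([8.4, 1.7, 298.4], [-0.002, 0.002, 0.019])
[ -5.49620296  16.84788589  84.69274229 -28.53104518  65.71239363
 158.97194785]
```

View pics/c3.png

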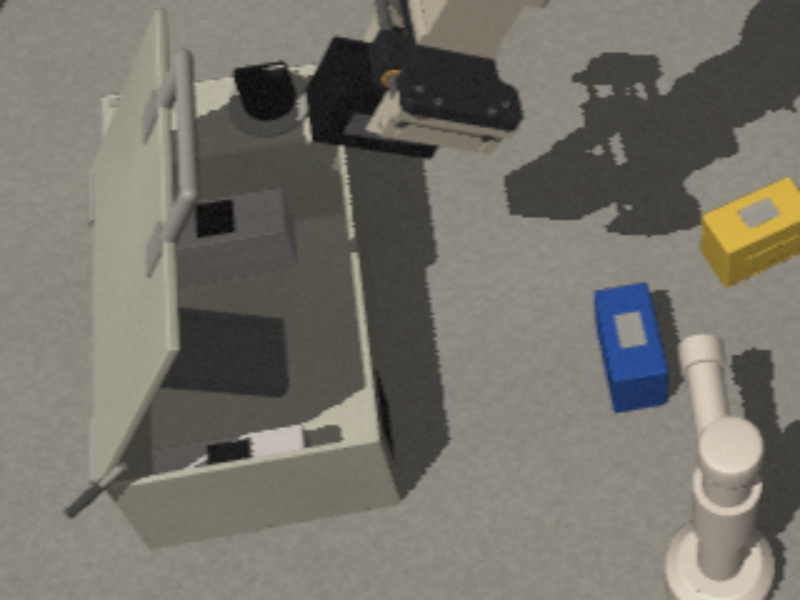

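Run:
```python
from h import *
from scipy.spatial.transform import Rotation as Q
A=Q.from_euler("y",-30,degrees=True).as_matrix()
f=lambda P:((proj("scene",P)-[60,120])*2.5).round(0).tolist()
for p in((-.052,-.032,.012),(-.052,.032,.012),(-.047,-.027,0),(-.047,.027,0)): print("cradle",f(W(np.array([.03,0,.034])+A@np.array(p))))
for p in((-.095,-.14,.11),(-.095,.14,.11),(-.09,.135,.11),(-.095,.14,0)): print("box",f(W(p)))
print("tcp",f(np.array([.578,-.118,.310])))
```

```text
cradle [282.0, 319.0]
cradle [288.0, 388.0]
cradle [272.0, 331.0]
cradle [277.0, 389.0]
box [342.0, 131.0]
box [378.0, 442.0]
box [370.0, 437.0]
box [400.0, 505.0]
tcp [376.0, 102.0]
```

```bash
python3 -m jog '0.4 9 1 10 0 0 0.019; 0.4 10 1 35 0 0 0.019; 0.4 10 1 65 0 0 0.019; 0.4 10 1 100 0 0 0.019; 0.4 10 1.3 130 0 0 0.019; 0.4 10 1.3 155 0 0 0.019; 0.4 10 1.3 175 0 0 0.019; 0.4 10 1.4 190 0 0 0.019; 0.4 10 1.4 200 0 0 0.019; 0.4 10 1.4 200 0 0 0.019; 0.4 10 1.4 200 0 0 0.019'
python3 - <<'E'
from h import *
from station import bot
n=np.array([-.5,0,np.sqrt(.75)])
for s in (.05,.025):print(row(W(np.array([.03,0,.034])+n*s),tilt(-1,np.radians(30))))
print(bot.read_state()["q"])
I=[]
for c,(x,y) in(("scene",(90,150)),("side",(200,90))):
  d=bot.get_image(c); I.append(cv2.resize(d["img"][y:y+200,x:x+133+(67 if c=="side" else 0)],None,fx=2.4,fy=3) if 0 else cv2.resize(d["img"][y:y+200,x:x+133],(400,600)))
cv2.imwrite("pics/c4.png",np.hstack(I))
E
```

```text
time_s: 13.55
ee_pos: [0.6217, -0.2183, 0.143]
tcp_rot: [[0.343, -0.917, 0.202], [-0.795, -0.398, -0.458], [0.501, -0.004, -0.866]]
contact_force: [0.3, -0.6, -5.0]
opening: 0.478
grasp_force: 30.0
([-3.3, 1.4, 74.0], [-0.004, -0.001, -0.001])
([-3.4, 1.5, 99.0], [-0.004, -0.001, -0.001])
[-15.24412056  30.73645158  91.07564015 -34.31019078  43.56687389
 163.5839625 ]
```

View pics/c4.png

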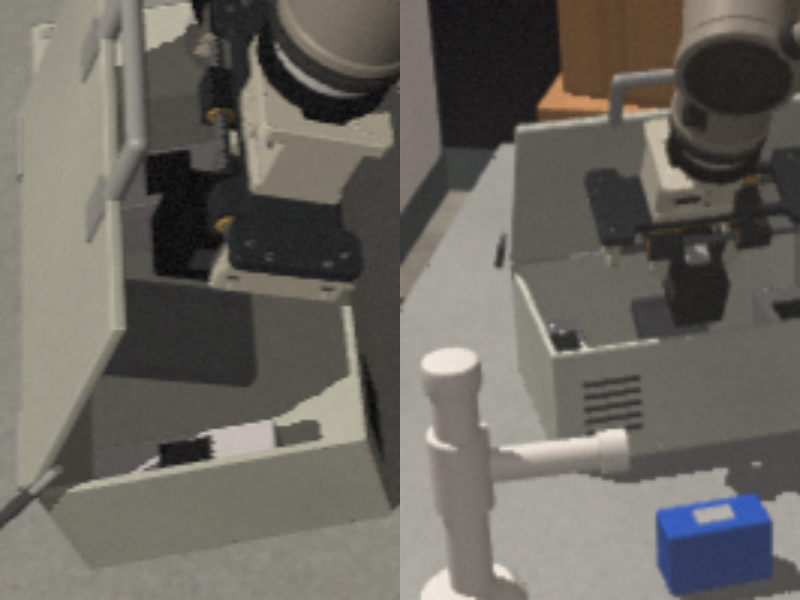

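Run:
```python
from h import *
from station import bot
from scipy.spatial.transform import Rotation as Q
A=Q.from_euler("y",-30,degrees=True).as_matrix()
s=bot.read_state();R=np.array(s["tcp_rot"]);p=np.array(s["ee_pos"])
f=lambda P:((proj("side",P)-[200,90])*3).round(0).tolist()
print("cradle", [f(W(np.array([.03,0,.034])+A@np.array(q))) for q in((-.052,-.032,.012),(-.052,.032,.012),(-.052,-.032,0),(-.052,.032,0))])
print("pack", [f(p+R@np.array([x,y,z])) for x,y,z in((-.044,-.022,.025),(-.044,.022,.025),(-.044,-.022,-.031),(-.044,.022,-.031))])
```

```text
cradle [[323.0, 378.0], [256.0, 388.0], [321.0, 385.0], [255.0, 395.0]]
pack [[272.0, 324.0], [320.0, 318.0], [280.0, 288.0], [329.0, 281.0]]
```

Run:
```python
from h import *
from scipy.spatial.transform import Rotation as Q
A=Q.from_euler("y",-30,degrees=True).as_matrix()
f=lambda P:((proj("side",P)-[200,90])*3+[400,0]).round(0).tolist()
k=lambda q:f(W(np.array([.03,0,.034])+A@np.array(q)))
print("side", k((.052,.032,.012)),k((-.052,.032,.012)),k((.052,.032,-.0)), "wall",f(W((-.095,.14,.11))),f(W((-.095,-.215,.11))))
g=lambda q:((proj("scene",W(np.array([.03,0,.034])+A@np.array(q)))-[90,150])*3).round(0).tolist()
print("scene",g((-.052,-.032,.012)),g((-.052,.032,.012)),g((.052,.032,.012)))
im=cv2.imread("pics/c4.png",0)
print(im[320,600:680:4],im[310,600:680:4]); print(im[270:400:4,225])
```

```text
side [630.0, 296.0] [656.0, 388.0] [629.0, 303.0] wall [551.0, 353.0] [942.0, 297.0]
scene [249.0, 293.0] [256.0, 375.0] [95.0, 361.0]
[101 103 102 100 102 101 102 103  87  60  65  65  63  65  65  64  64  64
  55  38] [103 102 102 106 103 104  99  94  66  63  63  63  63  61  62  60  67  62
  38  35]
[136 121 109 119 127  85  44  47  44  44  46  47  47  46  48  48  47  47
  49  46  50  47  48  46  48  47  47  47  46  71  84  84  83]
```

```bash
python3 -m jog '0.4 -1.5 -0.5 15 0 0 0; 0.4 -1.5 -0.5 35 0 0 0; 0.4 -1.5 -0.5 55 0 0 0; 0.4 -1.5 -0.5 70 0 0 0; 0.4 -1.5 -0.5 80 0 0 0; 0.4 -1.5 -0.5 87 0 0 0; 0.4 -1.5 -0.5 91 0 0 0; 0.4 -1.5 -0.5 94 0 0 0; 0.4 -1.5 -0.5 95 0 0 0;0.4 -1.5 -0.5 95 0 0 0'
python3 - <<'E'
from h import *
n=np.array([-.5,0,np.sqrt(.75)])
print(row(W(np.array([.03,0.002,.034])+n*.025),tilt(-1,np.radians(30))))
E
```

```text
time_s: 14.9
ee_pos: [0.6405, -0.2605, 0.0595]
tcp_rot: [[0.343, -0.917, 0.202], [-0.795, -0.398, -0.458], [0.5, -0.003, -0.866]]
contact_force: [0.2, 0.3, -5.1]
opening: 0.479
grasp_force: 30.0
([-1.5, -0.3, 3.6], [-0.003, -0.0, -0.001])
```

Only the pack's weight shows on the wrist so far, with about 3.6 mm left to go. I'll feel for the floor.

```bash
python3 -m jog '0.4 0 0 2 0 0 0; 0.4 0 0 3 0 0 0; 0.4 0 0 4 0 0 0; 0.4 0 0 4 0 0 0'
```

```text
time_s: 15.4
ee_pos: [0.6411, -0.262, 0.0562]
tcp_rot: [[0.343, -0.918, 0.201], [-0.795, -0.398, -0.458], [0.5, -0.003, -0.866]]
contact_force: [-3.9, 2.9, 0.4]
opening: 0.478
grasp_force: 30.0
```

```bash
python3 -m jog '0.4 0 0 1 0 0 0; 0.4 0 0 1 0 0 0; 0.2 0 0 0.5 0 0 0; 0 0 0 0 0 0 0; -0.2 0 0 0 0 0 0; -0.35 0 0 0 0 0 0; -0.35 0 0 0 0 0 0'
python3 - <<'E'
from h import *
from station import bot
I=[]
for c,(x,y) in(("scene",(90,190)),("side",(220,120))):
  d=bot.get_image(c); I.append(cv2.resize(d["img"][y:y+120,x:x+106],(400,450)))
cv2.imwrite("pics/c5.png",np.hstack(I))
E
```

```text
time_s: 16.27
ee_pos: [0.6413, -0.2625, 0.0558]
tcp_rot: [[0.343, -0.918, 0.201], [-0.795, -0.398, -0.458], [0.5, -0.003, -0.866]]
contact_force: [0.2, -0.3, 1.0]
opening: 0.672
grasp_force: 0.0
```

View pics/c5.png

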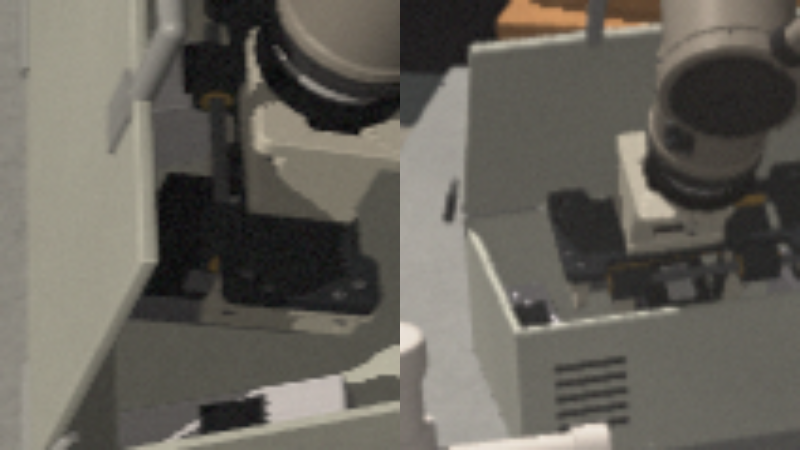

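The gripper hides the pack. I'll back straight out along the normal and look with the wrist camera.

```bash
python3 -m jog '-0.35 0 0 -8 0 0 0; -0.35 0 0 -25 0 0 0; -0.35 0 0 -50 0 0 0; -0.35 0 0 -85 0 0 0; -0.35 0 0 -125 0 0 0; -0.35 0 0 -165 0 0 0; -0.35 0 0 -205 0 0 0; -0.35 0 0 -245 0 0 0; -0.35 0 0 -270 0 0 0; -0.35 0 0 -270 0 0 0'
python3 - <<'E'
from h import *
from station import bot
from scipy.spatial.transform import Rotation as Q
d=bot.get_image("wrist"); e=bot.get_image("side")
cv2.imwrite("pics/c6.png",np.hstack([cv2.resize(d["img"],(480,360)),cv2.resize(e["img"][110:230,215:322],(320,360))]))
C["w"]=((d["fx"],d["cx"],d["cy"]),d["T"])
A=Q.from_euler("y",-30,degrees=True).as_matrix()
k=lambda q:(proj("w",W(np.array([.03,0.002,.034])+A@np.array(q)))*.75).round(0).tolist()
print("cradle rim",[k((x,y,.012)) for x in(-.052,.052) for y in(-.032,.032)])
print("pack top",[k((x,y,.056)) for x in(-.042,.042) for y in(-.022,.022)])
E
```

```text
time_s: 17.62
ee_pos: [0.5873, -0.1377, 0.2927]
tcp_rot: [[0.342, -0.917, 0.207], [-0.794, -0.399, -0.458], [0.502, -0.008, -0.865]]
contact_force: [0.9, 0.1, -0.7]
opening: 0.678
grasp_force: 0.0
cradle rim [[257.0, 183.0], [216.0, 183.0], [258.0, 114.0], [215.0, 115.0]]
pack top [[252.0, 185.0], [221.0, 185.0], [253.0, 124.0], [220.0, 124.0]]
```

View pics/c6.png

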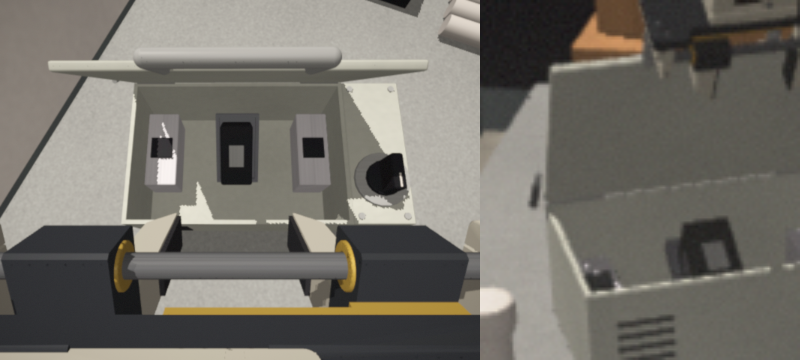

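The pack's top spans (220–252, 122–185) in the wrist view, within about 2 px of where it should be when seated in the cradle. It is home and the lid is still up. Now back to the handle.

Run:
```python
from h import *
f=lambda t:np.array([.095-.235*np.cos(t)-.004*np.sin(t),0,.1105+.235*np.sin(t)+.004*np.cos(t)])
h=W(f(1.05));print(h)
print(row((.587,-.138,.375),down(np.degrees(YB))))
```

```text
[ 0.6220892  -0.22218732  0.31633474]
([42.5, -1.0, -74.3], [0.407, -0.413, -1.531])
```

```bash
python3 -m jog '-0.35 10 0 -20 0.02 -0.02 -0.08; 0 25 0 -45 0.07 -0.07 -0.25; 0.3 38 0 -65 0.11 -0.11 -0.42; 0.3 42.5 -1 -74 0.16 -0.16 -0.59; 0.3 42.5 -1 -74 0.2 -0.2 -0.76; 0.3 42.5 -1 -74 0.25 -0.25 -0.93; 0.3 42.5 -1 -74 0.29 -0.3 -1.1; 0.3 42.5 -1 -74 0.34 -0.34 -1.27; 0.3 42.5 -1 -74 0.38 -0.39 -1.43; 0.3 42.5 -1 -74 0.407 -0.413 -1.531; 0.3 42.5 -1 -74 0.407 -0.413 -1.531; 0.3 42.5 -1 -74 0.407 -0.413 -1.531'
python3 - <<'E'
from h import *
for z in (.375,.298): print(row((.6221,-.2222,z),down(np.degrees(YB))))
E
```

```text
time_s: 19.23
ee_pos: [0.5873, -0.1386, 0.3741]
tcp_rot: [[0.919, 0.394, -0.001], [0.394, -0.919, -0.0], [-0.001, -0.0, -1.0]]
contact_force: [-0.3, 0.4, 0.2]
opening: 0.349
grasp_force: 0.0
([-1.0, 90.6, -1.0], [-0.0, 0.001, -0.003])
([-0.9, 90.6, 76.0], [-0.0, 0.001, -0.003])
```

```bash
python3 -m jog '0.3 -1 25 0 0 0 0; 0.3 -1 55 0 0 0 0; 0.3 -1 80 0 0 0 0; 0.3 -1 90.6 5 0 0 0; 0.3 -1 90.6 25 0 0 0; 0.3 -1 90.6 50 0 0 0; 0.3 -1 90.6 68 0 0 0; 0.3 -1 90.6 76 0 0 0; 0.6 -1 90.6 76 0 0 0; 1 -1 90.6 76 0 0 0; 1 -1 90.6 76 0 0 0; 1 -1 90.6 76 0 0 0' 20
python3 - <<'E'
from h import *
f=lambda t:np.array([.095-.235*np.cos(t)-.004*np.sin(t),0,.1105+.235*np.sin(t)+.004*np.cos(t)])
for t in np.arange(1,-.01,-.1): print(round(t,2),(down(np.degrees(YB)).T@(W(f(t))-W(f(1.05)))*1000).round(1)[1:])
E
```

```text
time_s: 20.72
ee_pos: [0.6225, -0.2222, 0.2994]
tcp_rot: [[0.918, 0.396, 0.001], [0.396, -0.918, -0.001], [0.0, 0.001, -1.0]]
contact_force: [1.1, -2.3, -1.0]
opening: 0.122
grasp_force: 20.0
1.0 [-9.9  5.9]
0.9 [-28.8  19.3]
0.8 [-46.2  34.5]
0.7 [-61.9  51.4]
0.6 [-75.8  69.8]
0.5 [-87.8  89.7]
0.4 [-97.6 110.6]
0.3 [-105.3  132.6]
0.2 [-110.7  155.2]
0.1 [-113.8  178.4]
0.0 [-114.6  201.8]
```

```bash
python3 -m jog '1 0 -9.9 5.9 0 0 0; 1 0 -19.3 12.6 0 0 0; 1 0 -28.8 19.3 0 0 0; 1 0 -37.5 26.9 0 0 0; 1 0 -46.2 34.5 0 0 0; 1 0 -54 43 0 0 0; 1 0 -54 43 0 0 0'
```

```text
time_s: 21.6
ee_pos: [0.6005, -0.1713, 0.2552]
tcp_rot: [[0.918, 0.397, -0.002], [0.397, -0.918, 0.001], [-0.001, -0.001, -1.0]]
contact_force: [-0.5, -1.6, -1.3]
opening: 0.122
grasp_force: 20.0
```

```bash
python3 -m jog '1 0 -8 8.4 0 0 0; 1 0 -15 17.5 0 0 0; 1 0 -21.8 26.8 0 0 0; 1 0 -28 36.5 0 0 0; 1 0 -33.8 46.7 0 0 0; 1 0 -39 57 0 0 0; 1 0 -43.6 67.6 0 0 0; 1 0 -43.6 67.6 0 0 0'
```

```text
time_s: 22.6
ee_pos: [0.5835, -0.1319, 0.1872]
tcp_rot: [[0.918, 0.397, -0.001], [0.397, -0.918, 0.0], [-0.001, -0.001, -1.0]]
contact_force: [2.0, -3.1, -3.1]
opening: 0.12
grasp_force: 20.0
```

```bash
python3 -m jog '1 0 -4 11 0 0 0; 1 0 -7.7 22 0 0 0; 1 0 -10.5 33.3 0 0 0; 1 0 -13.1 44.6 0 0 0; 1 0 -14.7 55 0 0 0; 1 0 -15.6 63 0 0 0; 1 0 -16 70 0 0 0; 1 0 -16.3 76 0 0 0; 1 0 -16.5 81 0 0 0; 1 0 -16.5 81 0 0 0'
```

```text
time_s: 23.85
ee_pos: [0.5771, -0.1171, 0.1072]
tcp_rot: [[0.918, 0.396, -0.0], [0.396, -0.918, -0.0], [-0.0, -0.0, -1.0]]
contact_force: [1.4, -0.3, -2.2]
opening: 0.122
grasp_force: 20.0
```

Shut should be at TCP z ≈ 0.096–0.097, so about 10 mm is left. I'll take it slowly.

```bash
python3 -m jog '1 0 0 3 0 0 0; 1 0 0 5.5 0 0 0; 1 0 0 7.5 0 0 0; 1 0 0 9 0 0 0; 1 0 0 10 0 0 0; 1 0 0 11 0 0 0; 1 0 0 11 0 0 0'
```

```text
time_s: 24.72
ee_pos: [0.5788, -0.1165, 0.1016]
tcp_rot: [[0.918, 0.397, 0.006], [0.397, -0.918, -0.001], [0.005, 0.003, -1.0]]
contact_force: [-6.2, 7.2, 29.3]
opening: 0.126
grasp_force: 20.0
```

The pads hold the bar about 4 mm lower than in the first grip, so z 0.1016 with a firm upward push means the lid is shut. I'll ease off, let go, rise and look.

```bash
python3 -m jog '1 0 0 -3 0 0 0; 1 0 0 -4 0 0 0; 1 0 0 -4 0 0 0'
python3 -m jog '0.6 0 0 0 0 0 0; 0.3 0 0 0 0 0 0; 0.3 0 0 0 0 0 0; 0.3 0 0 -15 0 0 0; 0.3 0 0 -45 0 0 0; 0.3 0 0 -85 0 0 0; 0.3 0 -10 -110 0 0 0; 0.3 0 -10 -110 0 0 0'
python3 - <<'E'
from h import *
from station import bot
d=bot.get_image("wrist");s=bot.read_state();print(s["ee_pos"],np.round(s["q"],1))
e=bot.get_image("side");a=bot.get_image("scene")
cv2.imwrite("pics/c7.png",np.hstack([cv2.resize(a["img"][130:350,80:260],(400,489)),cv2.resize(e["img"][140:250,220:310+80],(400,259)).repeat(1,0) if 0 else cv2.resize(e["img"][130:260,225:331+0],(400,489))]))
b=cv2.imread("pics/side0.png");
for t in(0,.05):
  f=np.array([.095-.235*np.cos(t),.055,.1145+.235*np.sin(t)]);print(t,proj("side",W(f)).round(1))
for im in(b,e["img"]):
  g=im.astype(int).sum(2)//3
  print(g[195:225,295],g[195:225,320])
print(row((0.4523,-.2781,.25),down(np.degrees(YB)+90)),row((0.4523,-.2781,.25),down(np.degrees(YB)-90)),W((-.04,-.178,.147)))
E
```

```text
time_s: 25.1
ee_pos: [0.5786, -0.1165, 0.1019]
tcp_rot: [[0.918, 0.396, 0.004], [0.396, -0.918, 0.0], [0.004, 0.001, -1.0]]
contact_force: [1.9, 6.0, 7.3]
opening: 0.124
grasp_force: 20.0
time_s: 26.1
ee_pos: [0.5742, -0.1081, 0.2133]
tcp_rot: [[0.918, 0.397, 0.005], [0.397, -0.918, -0.002], [0.004, 0.004, -1.0]]
contact_force: [0.4, 0.4, -0.7]
opening: 0.352
grasp_force: 0.0
[ 0.57347689 -0.10813803  0.21141257] [-18.2  26.4  79.2  -0.   74.3  48.5]
0 [287.1 209.3]
0.05 [287.  205.1]
[203 202 202 200 165 116  99  96 101 100  98 106 154 141 108  90  88  95
 104 102 101 103 102 102 101 103 101 104 103 103] [132 109 102  91 101  98  97 106 146 141 117  95  87  96  99 101  97  97
  99 101  99  99  98  97  97  97  97  97  97  93]
[200 202 202 199 161 116 102  96  99 100  98 107 154 137 105  90  86  99
 104 100  98 103 100 101  99 102 100  98 103 101] [131 111 101  93  95  96  99 103 145 142 115  95  88  94 100  97  98  97
  98 101 100  98  97  98  94  98  98  97  96  97]
([-178.0, 108.3, -40.3], [-0.002, 0.001, -1.572]) ([-178.0, 108.3, -40.3], [0.001, 0.002, 1.57]) [ 0.45291457 -0.27943361  0.147     ]
```

View pics/c7.png

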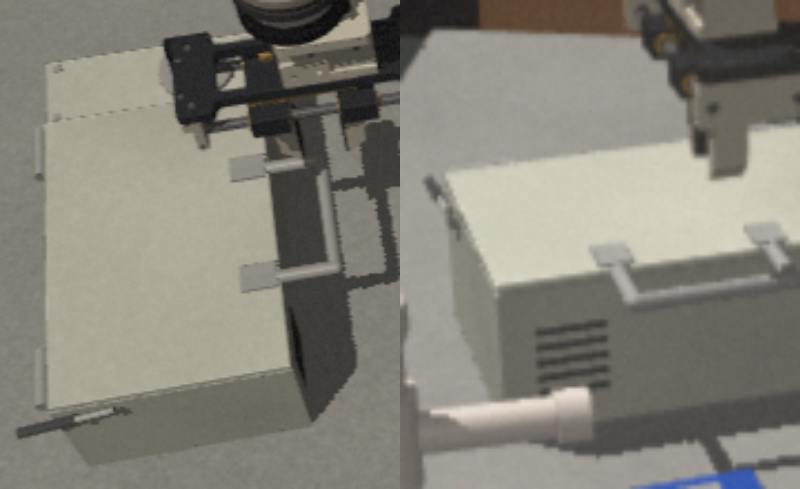

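The lid matches the first pictures row for row, so it is shut. Next is the latch knob.

```bash
python3 -m jog '0.2 -15 8 -20 0 0 -0.15; 0.1 -45 25 -40 0 0 -0.33; 0.1 -80 48 -40 0 0 -0.51; 0.1 -115 70 -40 0 0 -0.69; 0.1 -145 90 -40 0 0 -0.87; 0.1 -168 103 -40 0 0 -1.05; 0.1 -177 108.3 -40 0 0 -1.23; 0.1 -177 108.3 -40 0 0 -1.41; 0.1 -177 108.3 -40 0 0 -1.57; 0.1 -177 108.3 -40 0 0 -1.57;0.1 -177 108.3 -40 0 0 -1.57'
python3 - <<'E'
from h import *
from station import bot
d=bot.get_image("wrist");cv2.imwrite("pics/w8.png",d["img"])
print(row((.4538,-.279,.131),down(np.degrees(YB)+90)),bot.read_state()["q"])
C["w"]=((d["fx"],d["cx"],d["cy"]),d["T"])
for x in(-.021,.021): print([proj("w",W((-.04+x,-.178+y,.154))).round(0).tolist() for y in(-.007,.007)])
E
```

```text
time_s: 27.62
ee_pos: [0.4534, -0.2776, 0.2497]
tcp_rot: [[-0.393, 0.92, -0.001], [0.92, 0.393, 0.0], [0.001, -0.001, -1.0]]
contact_force: [0.2, 0.7, -0.9]
opening: 0.446
grasp_force: 0.0
([-1.5, -0.2, 118.9], [-0.001, -0.001, -0.004]) [-3.97124315e+01  1.93543225e+01  8.39371237e+01 -3.23436732e-02
  7.67653584e+01 -6.28616111e+01]
[[299.0, 215.0], [320.0, 215.0]]
[[300.0, 275.0], [320.0, 275.0]]
```

View pics/w8.png

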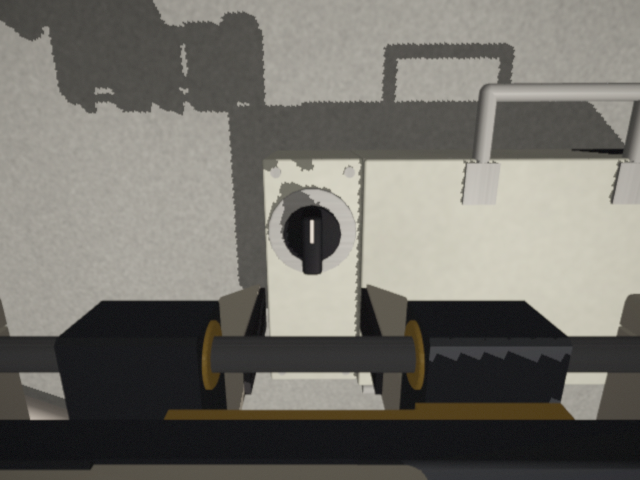

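The knob bar shows at columns 302–322, rows 218–273, where I predicted 300–320 and 215–275. That is a good match.

```bash
python3 -m jog '0.1 -1.5 0 30 0 0 0; 0.1 -1.5 0 65 0 0 0; 0.1 -1.5 0 95 0 0 0; 0.1 -1.5 0 112 0 0 0; 0.1 -1.5 0 118 0 0 0; 0.4 -1.5 0 118 0 0 0; 1 -1.5 0 118 0 0 0; 1 -1.5 0 118 0 0 0; 1 -1.5 0 118 0 0 0; 1 -1.5 0 118 0 0 0' 35
```

```text
time_s: 28.92
ee_pos: [0.4536, -0.2797, 0.1332]
tcp_rot: [[-0.396, 0.918, -0.001], [0.918, 0.396, -0.002], [-0.001, -0.002, -1.0]]
contact_force: [-5.3, -1.7, 3.8]
opening: 0.147
grasp_force: 35.0
```

```bash
python3 -m jog '1 0 -1 0 0 0 0.12; 1 0 -1 0 0 0 0.24; 1 0 -1 0 0 0 0.36; 1 0 -1 0 0 0 0.48; 1 0 -1 0 0 0 0.6; 1 0 -1 0 0 0 0.72; 1 0 -1 0 0 0 0.84; 1 0 -1 0 0 0 0.96; 1 0 -1 0 0 0 1.08; 1 0 -1 0 0 0 1.2; 1 0 -1 0 0 0 1.32; 1 0 -1 0 0 0 1.38'
python3 -m jog '1 0 0 0 0 0 0.02; 1 0 0 0 0 0 0.02; 0.5 0 0 0 0 0 0.01; 0.1 0 0 0 0 0 0.01; 0.1 0 0 0 0 0 0.01; 0.1 0 0 -10 0 0 0; 0.1 0 0 -40 0 0 0; 0.1 0 0 -80 0 0 0; 0.1 0 0 -120 0 0 0; 0.1 0 0 -120 0 0 0'
python3 - <<'E'
from h import *
from station import bot
d=bot.get_image("wrist")["img"];e=bot.get_image("side")["img"];a=bot.get_image("scene")["img"]
m=np.hstack([cv2.resize(d,(400,300)),cv2.resize(a,(400,300))]);cv2.imwrite("pics/z9.png",np.vstack([m,np.hstack([cv2.resize(e,(400,300)),cv2.resize(a[130:280,80:280],(400,300))])]))
E
```

```text
time_s: 30.42
ee_pos: [0.4531, -0.2797, 0.1332]
tcp_rot: [[0.828, 0.56, 0.0], [0.56, -0.828, -0.001], [-0.001, 0.001, -1.0]]
contact_force: [-3.0, -0.4, 3.5]
opening: 0.15
grasp_force: 35.0
time_s: 31.68
ee_pos: [0.4546, -0.2804, 0.2564]
tcp_rot: [[0.827, 0.563, 0.006], [0.563, -0.827, -0.005], [0.002, 0.008, -1.0]]
contact_force: [0.3, -0.1, 0.5]
opening: 0.451
grasp_force: 0.0
```

View pics/z9.png

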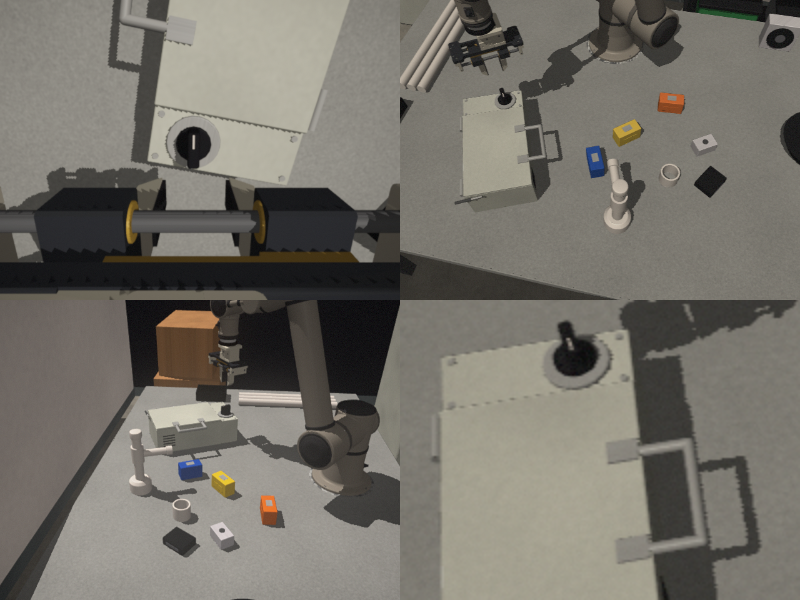

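The knob bar now stands across the box, turned about 80°, so it is latched. The lid is shut, the bystanders haven't moved, and the robot is touching nothing.

```bash
python3 -c "
from station import bot
print(bot.hand_in())"
```

```text
the job is handed in; nothing more can be done
None
```

The job is done and handed in at about 32 s: the tall pack is seated in the cradle, the lid was lowered shut under control, and the knob is turned clockwise to its locked position, with the other objects where they were.

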